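# Tighten the lathe chuck on a bowl blank

### The job

Turn the lathe's spindle by its handwheel to the next index stop, so that the chuck's key hole points straight up, and let it click in. Take the chuck key (the larger T-handled tool, with the square end) from the tool block, seat it fully in the key hole, turn it clockwise until the jaws are tight on the wooden spigot, then take it out and stand it fully down in a free hole of the tool block, leaving the spindle at its stop. Leave the socket spanner, bowl and gouge as they are.

Things in the scene. Friction and masses are not known exactly. Their poses are not given: they have to be found in the camera images.
- lathe: fixed grey mini wood lathe. Origin on the bench under the spindle axis, in the plane of the key hole. Axis along its y, 185 mm up. Towards +y: headstock (x +-65, y 45 to 165, top z 233 mm; plunger knob at y 80, up to z 261), handwheel. Towards -y: jaws, bowl blank (112 mm across, y -41 to -91), held by the tailstock (y -92 to -296, top z 236 mm). Bed front at x -45 mm.
- handwheel (a point): centre of the handwheel on the spindle's outer end: dark steel disc 100 mm in diameter, 16 mm wide along the axis (lathe y 200 to 216 mm), edges bevelled by 4 mm; 35 mm free between it and the headstock (apart from a 40 mm hub). Turns with the spindle; z points to the same side as the key hole.
- spindle (a joint): spindle angle (rad) about +y of lathe; 0 when the key hole points straight up, positive when it leans away from the robot (lathe +x). A sprung plunger holds it at 12 stops, one every pi/6; it starts at the stop +pi/6. Leaving a stop takes about 14 N at the rim; past half-way it pulls itself into the next stop and stays there.
- key_hole (a point): centre of the mouth of the key hole in the side of the steel scroll chuck (84 mm in diameter), 42 mm from the spindle axis; z points out of the hole. It is a square socket, 15.2 x 15.2 mm, 16 mm deep, in the end of a round 25 mm steel pinion. The pinion may stand at any angle about z, which is not tracked: find it by touch or sight. It turns with some drag (0.12 N m).
- jaw (a joint): travel of a jaw towards the wooden spigot (m): 1.5 mm per radian that the key is turned clockwise seen from above. Tight at 0.0030, where the key stops dead; a moment of 0.3 to 0.6 N m there is enough, and beyond 0.8 N m the key rides over in its socket. Starts at 0.0005 to 0.0025 (0.35 to 1.65 rad to turn; up to 2 rad if the search drags the pinion back), stays where the key leaves it.
- key: loose chuck key, 110 mm tall, about 0.4 kg, upright in a hole of the block. Origin at the centre of its tip, z up the shank. Square steel end 14 x 14 mm, 27 mm long (12.8 mm on the last 1.5 mm), sides parallel to x and y; round 16 mm shank, 20 mm collar below the handle; black-coated steel T-handle 100 mm long (x), 20 mm wide (y), 24 mm high, from 86 to 110 mm above the tip.
- key_grip (a point): centre of the chuck key's T-handle, 98 mm above the tip
- tool_block: fixed wooden block 64 x 150 x 55 mm (x, y, z) on the bench in front of the lathe's tailstock end, origin at the centre of its underside; two upright round holes of 22 mm diameter, 45 mm deep, at y +40 and -40 mm
- hole_a (a point): centre of the mouth of one hole of the tool block, on its top face 55 mm above the bench (y +40 mm in the block)
- hole_b (a point): centre of the mouth of the other hole of the tool block (y -40 mm in the block)
- spanner: loose T-handled socket spanner standing in the other hole, not to be used: round 19 mm end, 11 mm shank, T-handle 70 x 16 x 18 mm along its x, 108 mm tall, origin at the tip
- bowl: bystander: loose finished wooden bowl, 110 mm in diameter, 45 mm high, origin under its centre
- gouge: bystander: loose turning gouge lying on the bench along its y, about 325 mm long, 30 mm thick, origin under its middle

How it is judged (in metres and radians):
On the way, in this order (a step that is already met when the one before it is completed fails the run):
1. the spindle is at the stop with the key hole straight up (value of joint spindle between -0.05 and 0.05 rad), for 0.2 s.
2. the jaws are turned tight with the chuck key seated in the key hole (value of joint jaw above 0.0029 m and z of key in the frame of key_hole below -0.012 m and horizontal distance between key and key_hole below 0.005 m), for 0.1 s.
At the end, for the whole second after the job is handed in: jaws tight (jaw above 0.0029); spindle within 0.05 rad of 0; chuck key released, at rest, tilted under 0.15 rad in a block hole, tip over 40 mm below the mouth, within 8 mm of its axis; spanner within 20 mm, and bowl and gouge within 30 mm, of their starts (all of step 1 and value of joint jaw above 0.0029 m and ((horizontal distance between key and hole_a below 0.008 m and z of key in the frame of hole_a below -0.04 m) or (horizontal distance between key and hole_b below 0.008 m and z of key in the frame of hole_b below -0.04 m)) and angle between key's own z axis and vertical below 0.15 rad and linear speed of key below 0.02 m/s and distance of spanner from where it was at the start of the episode below 0.02 m and distance of each of bowl, gouge from where it was at the start of the episode below 0.03 m); the robot touches nothing.
It fails at once if the spanner was pulled out or moved by 40 mm (distance of spanner from where it was at the start of the episode above 0.04 m).
It fails at once if the bowl or gouge was knocked away by 50 mm (distance of any of bowl, gouge from where it was at the start of the episode above 0.05 m).
It also fails if it takes over 72 s, if anything falls off the work surface, if the arm or the gripper's body presses on something with over 40 N, if the wrist force passes 120 N, or if a joint passes its speed limit or range.

### The arm

A 6-joint arm with a two-finger parallel gripper is mounted at the origin on the work surface. World frame = base frame: x ahead of the robot, y to its left, z up, the work surface at z = 0. Lengths are in mm, angles in rad, forces in N, time in s.
With the tool pointing down it reaches from about 425 to 1125 mm from the base axis. Payload 14.9 kg.
Tool frame: the origin (TCP) lies at the very end of the fingers, on their centre line; the grasp point (between the pads) lies 19 mm behind it; z points along the fingers, y is the line along which they close (so a half turn about z gives the same grasp; the last joint's range is limited). The gripper opens to 91 mm and grips with 3 to 60 N. Pads are 32 mm wide; open, the fingers measure 118 mm over their backs; the gripper's body (76 mm by 178 mm) begins 60 mm behind the grasp point.
Start: joints at [1.178, 0.379, 1.734, -0, 1.028, -0.033], TCP at [246.469, 655.188, 213.932] pointing down, gripper open.
Joint ranges: [-2.77, 2.77], [-0.74, 2.19], [0, 2.66], [-1.06, 4.2], [0.31, 2.87], [-3.08, 3.08]. Speed limits (rad/s): [1.89, 1.89, 2.39, 3.14, 3.14, 3.14].

### API

Orientations are given as a 3x3 rotation matrix whose columns are the frame's x, y, z axes.
In Python, from bench import ctrl gives the robot as it stands.
- The arm moves only by the tool arm_command, never from a script. Its argument "targets" is a list of rows, each an object with "claw": the opening, from 0 (shut) to 1 (fully open); "linear": the shift along the world's x, y, z in mm, a list of three; "turn": the turn about the world's z in rad. A call has 1 to 20 rows; each row shifts and turns the commanded pose from where the row before left it; what a row does not reach is not made up. A row lasts 1/8 s, in which the tool goes at most 62.5 mm and 10.7 degrees, less where a joint would pass 70% of its speed; a pose out of reach is approached as far as the arm can. A call with a gripper value outside its range is refused whole. The fingers move at their own pace and stop on an object; "force" is the grip in N (left out, the last holds). Time passes only in rows, so rows that do not move let the fingers close. It gives the time, the measured TCP pose, the force, the opening and the grip force at its end, in the units of the state.
- ctrl.state(): the state, without advancing time (a new reading comes with each control period).
- ctrl.read_camera(name): name is "scene" or "top"; returns the picture (480x640x3 uint8, red, green, blue); there is no depth.
- ctrl.camera_info(name): a dict with "K" (3x3 intrinsics, pixels), "camera_from_world" (4x4, takes a point from world to camera coordinates). Camera axes: x right, y down, z forward; pixel columns grow to the right and rows downward; lengths in mm; the calibration is good to about 2 mm. A picture is of the moment at which its call begins. camera_info takes no time and is no camera call.
- ctrl.close_job(): hands the job in; it is judged then, once.
The state is a dict: "t": time; "qpos": joint angles; "qd": joint speeds; "joint_torque": joint torques, N m; "tcp_pos": TCP position; "tool_rot": TCP orientation; "ft_force": force on the tool from outside, world axes, zero at the start; "torque": the same for the moment, N m; "gripper_width": finger opening in mm; "grip_force": force on a finger pad.
Only numpy, scipy, OpenCV 4.12 (cv2) and the standard library are available. Lean on these libraries where they do the work, as an engineer would, in place of code of your own. Each camera call takes 0.05 s, during which the arm holds its last target. There are 200 camera calls.

## Working session

There is one attempt and no reset: what is moved stays moved. The work goes in short steps, Python scripts to look and compute and a tool call to move; the robot and the scene stay as the last step left them, time stands still between calls to the robot, and variables do not carry over. Pictures are saved under pics/ and viewed, at most 10 in all, crops included, and the job is handed in when it is done.

Besides the shell and the picture viewer there is one more tool, called as name([rows], argument=value, ...), one row to a line, values as JSON. arm_command: Moves the arm, as the interface text tells. Its arguments: {"type":"object","properties":{"targets":{"type":"array"},"force":{"type":"number"}},"required":["targets"]}

```bash
mkdir -p pics; python3 - <<'E'
from bench import ctrl
import cv2,numpy as np
np.set_printoptions(precision=3,suppress=True)
for n in("scene","top"):
    cv2.imwrite(f"pics/{n}0.png",ctrl.read_camera(n)[:,:,::-1]); i=ctrl.camera_info(n);print(i["K"],i["camera_from_world"])
s=ctrl.state();print(s)
E
```

```text
[[594.586   0.    319.358]
 [  0.    594.586 247.642]
 [  0.      0.      1.   ]] [[  -1.      -0.003   -0.013  531.645]
 [   0.008    0.607   -0.795  101.452]
 [   0.01    -0.795   -0.607 1173.931]
 [   0.       0.       0.       1.   ]]
[[521.601   0.    332.236]
 [  0.    521.601 240.444]
 [  0.      0.      1.   ]] [[   0.028   -1.       0.014   -3.199]
 [  -0.992   -0.029   -0.119  528.267]
 [   0.12    -0.011   -0.993 1052.878]
 [   0.       0.       0.       1.   ]]
{'t': 0.1, 'qpos': array([ 1.178,  0.379,  1.735,  0.   ,  1.028, -0.033]), 'qd': array([ 0.001, -0.001, -0.002,  0.   ,  0.001, -0.   ]), 'joint_torque': array([  0.001, -76.504, -43.529,   0.065,   0.04 ,  -0.   ]), 'tcp_pos': array([246.352, 654.876, 213.387]), 'tool_rot': array([[-0.936,  0.352, -0.   ],
       [ 0.352,  0.936, -0.001],
       [ 0.   , -0.001, -1.   ]]), 'ft_force': array([-0.057, -0.074, -0.987]), 'torque': array([-0.023, -0.067,  0.015]), 'grip_force': 0.0, 'gripper_width': 90.85239656888378}
```

View pics/scene0.png

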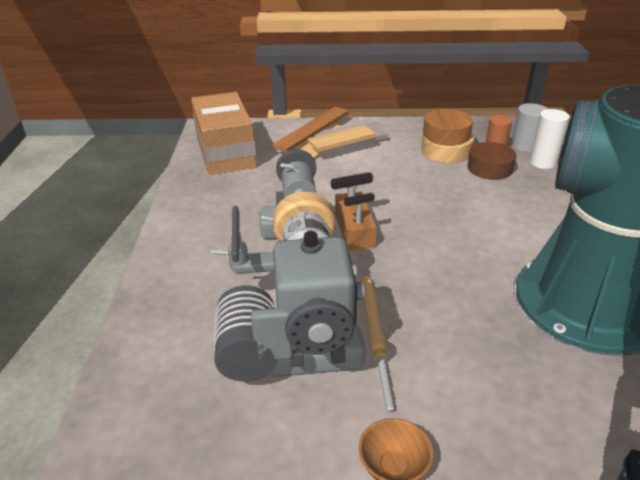

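View pics/top0.png

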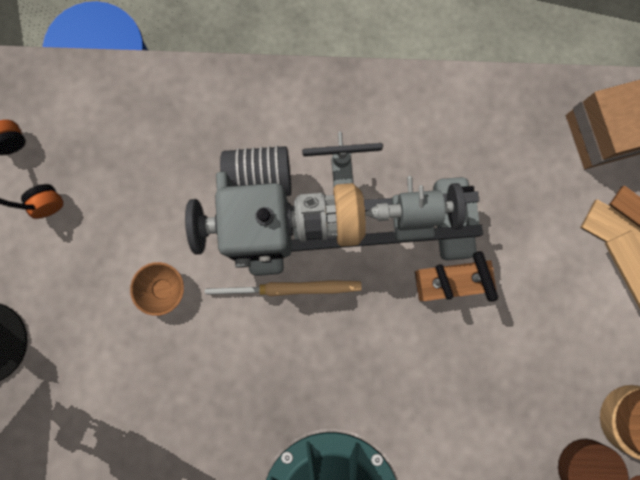

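```bash
python3 - <<'E'
import cv2
t=cv2.imread("pics/top0.png");s=cv2.imread("pics/scene0.png")
a=cv2.resize(t[170:310,180:340],None,fx=5,fy=4*1.0,interpolation=3)
a=cv2.resize(t[175:275,180:380],None,fx=4,fy=4,interpolation=3)
b=cv2.resize(t[245:311,405:505],None,fx=4,fy=4,interpolation=3)
c=cv2.resize(s[165:255,320:390],None,fx=4,fy=4,interpolation=3)[:200]
import numpy as np
o=np.zeros((600,800,3),'uint8');o[:400]=a;o[400:600,:400]=b[40:240];o[400:600,400:680]=c
cv2.imwrite("pics/crop1.png",o)
E
```

```text
(no output)
```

View pics/crop1.png

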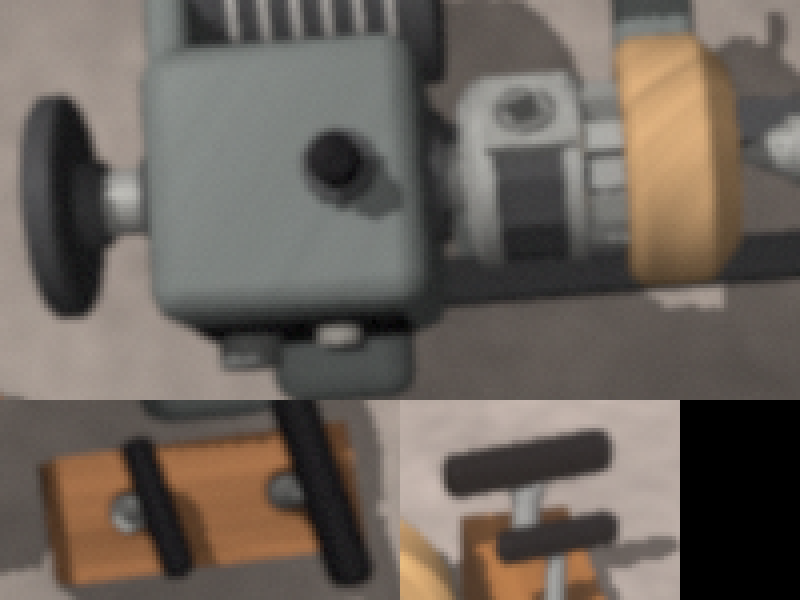

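```bash
cat > h.py <<'E'
import numpy as np,cv2
from bench import ctrl
from scipy.optimize import least_squares
np.set_printoptions(precision=3,suppress=True)
def proj(n,P):
    i=ctrl.camera_info(n);M=np.array(i["camera_from_world"]);K=np.array(i["K"])
    c=np.atleast_2d(P)@M[:3,:3].T+M[:3,3];u=c@K.T;return u[:,:2]/u[:,2:]
def pl(p,P):
    P=np.atleast_2d(np.array(P,float));c,s=np.cos(p[2]),np.sin(p[2])
    return np.c_[p[0]+c*P[:,0]-s*P[:,1],p[1]+s*P[:,0]+c*P[:,1],P[:,2]]
def st():
    s=ctrl.state();print("t",s["t"],"tcp",s["tcp_pos"],"yaw_y",np.arctan2(s["tool_rot"][1,1],s["tool_rot"][0,1]),"F",s["ft_force"],"M",s["torque"],"w",s["gripper_width"],s["grip_force"],"q",s["qpos"]);return s
E
python3 - <<'E'
from h import *
t=cv2.imread("pics/top0.png");s=cv2.imread("pics/scene0.png")
def dark(im,x0,x1,y0,y1,th):
    m=(im[y0:y1,x0:x1].max(2)<th).astype('uint8');n,l,S,C=cv2.connectedComponentsWithStats(m)
    for k in range(1,n):
        if S[k,4]>60:
            p=np.argwhere(l==k)[:,::-1].astype(np.float32)+[x0,y0]
            r=cv2.minAreaRect(p.astype(np.float32));print(S[k,4],r,C[k]+[x0,y0]);print(cv2.boxPoints(r).ravel())
print("top key");dark(t,465,505,245,308,60)
print("top sp");dark(t,430,462,258,305,60)
print("scene");dark(s,325,380,165,210,50)
print("knob top");dark(t,250,280,200,230,40)
print("knob scene");dark(s,295,325,225,255,50)
print("wheel top");dark(t,180,212,190,262,90)
L=[[0,80,261],[21,0,221.4],[0,208,185]]
ot=np.array([[263.75,213.75],[311,202],[197.3,226.5]])
os=np.array([[311,235.],[320,328]])
f=lambda p:np.r_[(proj("top",pl(p,L))-ot).ravel(),(proj("scene",pl(p,[[0,80,261],[0,216,185]]))-os).ravel()]
r=least_squares(f,[600,0,0]);print(r.x,r.fun)
E
```

```text
top key
578 ((483.2060546875, 276.30291748046875), (52.52571105957031, 14.818574905395508), 70.70995330810547) [484.822 275.946]
[467.537 253.962 481.523 249.067 498.875 298.644 484.889 303.539]
top sp
280 ((443.7992248535156, 281.5729675292969), (36.31019592285156, 8.970755577087402), 70.01689147949219) [444.182 281.939]
[433.38  266.044 441.81  262.978 454.219 297.102 445.788 300.168]
scene
knob top
110 ((264.6692199707031, 215.453857421875), (11.039091110229492, 11.53523063659668), 29.744882583618164) [264.5   215.555]
[257.015 217.723 262.738 207.708 272.323 213.185 266.6   223.2  ]
knob scene
65 ((311.24139404296875, 241.89657592773438), (7.878387451171875, 11.554967880249023), 66.80140686035156) [311.785 241.646]
[304.379 240.552 315.    236.    318.103 243.241 307.483 247.793]
wheel top
937 ((197.93080139160156, 225.94619750976562), (54.45124816894531, 24.434839248657227), 82.87498474121094) [195.922 226.525]
[182.431 200.446 206.677 197.415 213.431 251.446 189.185 254.477]
[550.049  48.842   0.107] [-0.165 -0.06   0.791  0.096 -0.564 -0.082 -0.44  -2.556  0.431  2.023]
```

```bash
python3 - <<'E'
from h import *
from scipy.spatial.transform import Rotation as R
t=cv2.imread("pics/top0.png");s=cv2.imread("pics/scene0.png")
def mask(im,x0,x1,y0,y1,th):
    m=(im[y0:y1,x0:x1].max(2)<th).astype('uint8');n,l,S,C=cv2.connectedComponentsWithStats(m)
    k=1+np.argmax(S[1:,4]);print("n",S[k]);return np.argwhere(l==k)[:,::-1]+[x0,y0]
mt=mask(t,465,505,245,308,75);ms=mask(s,325,380,165,192,75)
mt=mt[~((mt[:,0]<476)&(mt[:,1]>265))]
a=np.linspace(0,2*np.pi,24,endpoint=False);D=np.c_[np.cos(a),np.sin(a)]
sup=lambda P:(P@D.T).max(0)
box=np.array([[x,y,z] for x in(-50,50) for y in(-10,10) for z in(86,110)],float)
def key(p):
    return R.from_euler('xyz',[p[3],p[4],p[2]]).apply(box)+[p[0],p[1],10]
def f(p):
    P=key(p);return np.r_[sup(proj("top",P))-sup(mt)-.5,sup(proj("scene",P))-sup(ms)-.5,np.array(p[3:5])*20]
r=least_squares(f,[440,-280,-0.3,0,0],loss='soft_l1');p=r.x
print(p,"\n",f(p));print("grip",key(p).mean(0),"tip",p[:2])
# wheel + lathe refine
mw=mask(t,180,204,190,262,90)
c=np.linspace(0,2*np.pi,60)
W=np.vstack([np.c_[rr*np.sin(c),0*c+y,185+rr*np.cos(c)] for rr,y in((50,204),(50,212),(46,216),(46,200))])
# bowl blank, not coloured: use wheel, hole, knob
us=(D[:,0]<0.3)
L=[[0,80,261],[21,0,221.4]];ot=np.array([[263.9,214.3],[311,202]])
def g(q):
    return np.r_[(sup(proj("top",pl(q,W)))-sup(mw)-.5)[us],2*(proj("top",pl(q,L))-ot).ravel()]
r=least_squares(g,[550,49,.107],loss='soft_l1');q=r.x;print(q,"\n",g(q))
print("wheel",pl(q,[[0,208,185]]),"hole",pl(q,[[0,0,227]]),"knobpx",proj("scene",pl(q,[[0,80,261],[0,216,185]])))
E
```

```text
n [  0   0  34  57 698]
n [  7   8  40  16 372]
[ 469.412 -270.78     0.451    0.028   -0.098] 
 [ 1.19   0.932  0.443 -0.559 -1.923 -1.822 -0.908 -0.921 -0.13   0.188
  0.432 -1.589 -0.22  -0.165 -0.133 -0.126 -3.072 -4.164 -3.752 -2.806
 -1.704 -1.226 -2.395  1.074  0.767  0.839  2.004  2.997  3.387  3.063
  3.206  3.604  3.588  2.846  3.351  3.593  3.557  3.18   3.325  3.209
  2.84   1.796  0.899  0.56   0.149  0.129  0.408  0.626  0.556 -1.962]
grip [ 461.961 -277.413  107.491] tip [ 469.412 -270.78 ]
n [  6   9  18  55 846]
[549.82   49.323   0.107] 
 [ 0.724  1.125  0.581  0.063 -0.082 -0.243 -0.34   0.511  0.04  -0.319
 -0.036  0.182  0.52   0.246  0.245 -1.231 -1.002  1.026  0.436]
wheel [[527.596 256.132 185.   ]] hole [[549.82   49.323 227.   ]] knobpx [[310.682 232.626]
 [320.529 330.267]]
```

```bash
python3 - <<'E'
from h import *
from scipy.spatial.transform import Rotation as R
t=cv2.imread("pics/top0.png");s=cv2.imread("pics/scene0.png")
def mask(im,x0,x1,y0,y1,th):
    m=(im[y0:y1,x0:x1].max(2)<th).astype('uint8');m=cv2.morphologyEx(m,cv2.MORPH_OPEN,np.ones((3,3),'uint8'));n,l,S,C=cv2.connectedComponentsWithStats(m)
    k=1+np.argmax(S[1:,4]);print("n",S[k],C[k]+[x0,y0]);return np.argwhere(l==k)[:,::-1]+[x0,y0]
for th in(40,48,55): mt=mask(t,465,505,240,308,th)
print(t[250:262:2,466:486:2].max(2))
mt=mask(t,465,505,240,308,48);ms=mask(s,325,380,160,192,65)
a=np.linspace(0,2*np.pi,24,endpoint=False);D=np.c_[np.cos(a),np.sin(a)]
sup=lambda P:(P@D.T).max(0)
box=np.array([[x,y,z] for x in(-50,50) for y in(-10,10) for z in(86,110)],float)
def key(p): return R.from_euler('xyz',[p[3],p[4],p[2]]).apply(box)+[p[0],p[1],10]
def f(p):
    P=key(p);return np.r_[sup(proj("top",P))-sup(mt)-.5,sup(proj("scene",P))-sup(ms)-.5,np.array(p[3:5])*20]
p=least_squares(f,[440,-280,0.3,0,0],loss='soft_l1').x
print(p,"\n",f(p));print("grip",key(p).mean(0),"tip",p[:2])
ft=lambda p:(sup(proj("top",key([*p,0,0])))-sup(mt)-.5)
q=least_squares(ft,[440,-280,.3],loss='soft_l1').x;print("top only",q,ft(q));print("px scene center",proj("scene",key([*q,0,0])).mean(0))
E
```

```text
n [  8  12  24  49 491] [484.894 276.181]
n [  8  12  24  49 518] [484.898 275.959]
n [  8  12  25  49 550] [484.975 276.144]
[[ 78  79  78  78  70  75  87  83  90  98]
 [ 78  75  76  72  52  37  30  30  57  93]
 [ 72  72  72  59  21  27  29  25  33  77]
 [ 64  65  65  50  22  27  34  30  23  62]
 [ 69  76  88  80  26  26  33  30  28  44]
 [100 102 102  96  49  22  30  36  30  29]]
n [  8  12  24  49 518] [484.898 275.959]
n [  7  14  40  14 347] [351.314 180.594]
[ 441.287 -281.176    0.208    0.046    0.173] 
 [1.835 1.818 1.643 1.322 0.877 1.055 2.854 3.984 4.808 5.271 4.608 0.686
 1.554 1.506 1.321 1.012 1.005 1.018 2.626 3.402 3.912 4.122 3.65  0.14
 3.245 3.523 3.527 3.257 2.364 1.371 5.792 5.814 5.405 4.594 3.07  2.004
 3.199 3.064 2.686 2.09  1.319 0.658 5.124 5.167 4.823 4.117 3.14  2.633
 0.928 3.465]
grip [ 458.736 -282.145  106.429] tip [ 441.287 -281.176]
top only [ 459.399 -281.961    0.26 ] [1.916 2.051 2.012 1.801 1.434 0.487 1.807 2.92  3.8   4.386 3.907 0.24
 1.544 1.931 2.154 2.195 1.321 0.592 2.864 3.657 4.167 4.358 3.853 0.064]
px scene center [351.121 180.256]
```

arm_command([
  {"claw": 0.46,"linear": [0,0,40],"turn": 0.03},
  {"claw": 0.46,"linear": [0,0,36],"turn": 0.03},
  {"claw": 0.46,"linear": [24.4,-33,0],"turn": 0.037},
  {"claw": 0.46,"linear": [24.4,-33,0],"turn": 0.037},
  {"claw": 0.46,"linear": [24.4,-33,0],"turn": 0.037},
  {"claw": 0.46,"linear": [24.4,-33,0],"turn": 0.037},
  {"claw": 0.46,"linear": [24.4,-33,0],"turn": 0.037},
  {"claw": 0.46,"linear": [24.4,-33,0],"turn": 0.037},
  {"claw": 0.46,"linear": [24.4,-33,0],"turn": 0.037},
  {"claw": 0.46,"linear": [24.4,-33,0],"turn": 0.037},
  {"claw": 0.46,"linear": [24.4,-33,0],"turn": 0.037},
  {"claw": 0.46,"linear": [24.4,-33,0],"turn": 0.037},
  {"claw": 0.46,"linear": [24.4,-33,0],"turn": 0.037},
  {"claw": 0.46,"linear": [24.4,-33,0],"turn": 0.0},
  {"claw": 0.46,"linear": [0,0,0],"turn": 0.0},
], force=50)

```text
t: 1.98
tcp_pos: [540.3, 257.3, 289.6]
tool_rot: [[-0.995, -0.104, -0.0], [-0.104, 0.995, -0.0], [0.0, -0.0, -1.0]]
ft_force: [-0.4, 0.1, 0.3]
gripper_width: 41.9
grip_force: 0.0
```

arm_command([
  {"claw": 0.46,"linear": [-0.7,0,-20],"turn": 0},
  {"claw": 0.46,"linear": [-0.7,0,-20],"turn": 0},
  {"claw": 0.46,"linear": [0,0,-20],"turn": 0},
  {"claw": 0.46,"linear": [0,0,-14],"turn": 0},
  {"claw": 0.46,"linear": [0,0,-7],"turn": 0},
  {"claw": 0.46,"linear": [0,0,0],"turn": 0},
])

```text
t: 2.72
tcp_pos: [537.8, 259.2, 208.6]
tool_rot: [[-0.994, -0.107, -0.0], [-0.107, 0.994, -0.0], [0.0, -0.0, -1.0]]
ft_force: [-0.5, 0.4, -0.3]
gripper_width: 41.7
grip_force: 0.0
```

arm_command([
  {"claw": 0.1,"linear": [0,0,0],"turn": 0},
  {"claw": 0.1,"linear": [0,0,0],"turn": 0},
  {"claw": 0.1,"linear": [0,0,0],"turn": 0},
  {"claw": 0.1,"linear": [0,0,0],"turn": 0},
])

```text
t: 3.22
tcp_pos: [538.2, 258.0, 209.4]
tool_rot: [[-0.994, -0.108, 0.001], [-0.108, 0.994, -0.002], [-0.0, -0.002, -1.0]]
ft_force: [0.9, -11.8, 4.5]
gripper_width: 16.0
grip_force: 50.0
```

arm_command([
  {"claw": 0.1,"linear": [-4,-0.4,0.7],"turn": 0},
  {"claw": 0.1,"linear": [-4,-0.4,0.5],"turn": 0},
  {"claw": 0.1,"linear": [-4,-0.4,0.2],"turn": 0},
  {"claw": 0.1,"linear": [-4,-0.4,-0.2],"turn": 0},
  {"claw": 0.1,"linear": [-4,-0.4,-0.5],"turn": 0},
  {"claw": 0.1,"linear": [-3,-0.4,-0.7],"turn": 0},
  {"claw": 0.1,"linear": [0,0,0],"turn": 0},
])

```text
t: 4.1
tcp_pos: [516.5, 255.6, 210.0]
tool_rot: [[-0.994, -0.108, 0.004], [-0.108, 0.994, -0.002], [-0.003, -0.002, -1.0]]
ft_force: [3.8, -14.6, 6.0]
gripper_width: 15.9
grip_force: 50.0
```

arm_command([
  {"claw": 0.46,"linear": [0,0,0],"turn": 0},
  {"claw": 0.46,"linear": [0,0,0],"turn": 0},
  {"claw": 0.46,"linear": [0,0,0],"turn": 0},
  {"claw": 0.46,"linear": [0,0,20],"turn": 0},
  {"claw": 0.46,"linear": [0,0,30],"turn": 0},
  {"claw": 0.46,"linear": [0,0,30],"turn": 0},
  {"claw": 0.46,"linear": [-50,0,15],"turn": 0},
  {"claw": 0.46,"linear": [-50,0,0],"turn": 0},
])

```text
t: 5.1
tcp_pos: [414.4, 257.1, 306.4]
tool_rot: [[-0.994, -0.106, 0.003], [-0.106, 0.994, 0.002], [-0.003, 0.001, -1.0]]
ft_force: [0.0, 0.3, -0.3]
gripper_width: 41.9
grip_force: 0.0
```

```bash
python3 - <<'E'
from h import *
t=ctrl.read_camera("top")[:,:,::-1].copy();cv2.imwrite("pics/top1.png",t)
q=[549.8,49.3,.107]
print("exp hole px",proj("top",pl(q,[[0,0,227],[21,0,221.4],[-21,0,221.4]])))
cv2.imwrite("pics/c2.png",cv2.resize(t[180:250,180:340],None,fx=5,fy=5,interpolation=3))
st()
E
```

```text
exp hole px [[312.359 213.642]
 [311.527 202.23 ]
 [313.349 226.227]]
t 5.15 tcp [409.421 256.351 305.159] yaw_y 1.6781199604883654 F [ 2.724  1.547 -0.771] M [ 0.103 -0.041 -0.019] w 41.932977516452 0.0 q [ 0.511 -0.086  2.093  0.001  1.134 -1.168]
```

View pics/c2.png

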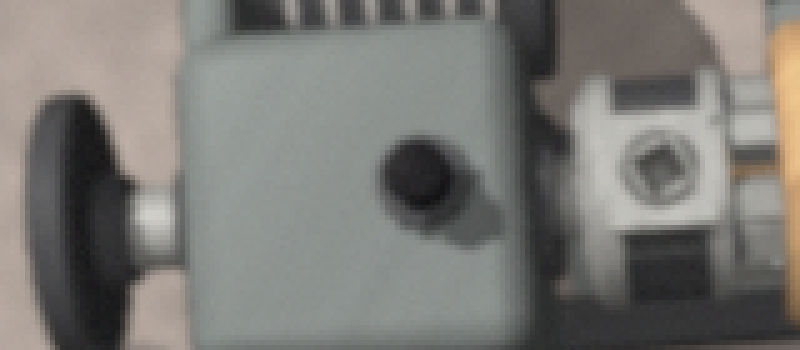

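```bash
python3 - <<'E'
from h import *
g=cv2.cvtColor(cv2.imread("pics/top1.png"),6).astype(float)
print(g[206:222,304:321].astype(int))
c=np.array([312.3,213.5])
for up in(1,4):
  G=cv2.resize(g[200:228,298:327],None,fx=up,fy=up,interpolation=cv2.INTER_CUBIC)
  gx=cv2.Sobel(G,-1,1,0,ksize=3);gy=cv2.Sobel(G,-1,0,1,ksize=3)
  Y,X=np.mgrid[:G.shape[0],:G.shape[1]];X=(X+.5)/up-.5+298;Y=(Y+.5)/up-.5+200
  r=np.hypot(X-c[0],Y-c[1])
  for R in(4,5,5.5):
    m=(r<R);ph=np.arctan2(gy,gx);A=(np.hypot(gx,gy)**2*np.exp(4j*ph))[m].sum();B=(np.hypot(gx,gy)**2)[m].sum()
    print(up,R,np.angle(A)/4,abs(A)/B)
# world 4-fold angle -> image direction map
P=proj("top",[[549.8,49.3,227],[559.8,49.3,227],[549.8,59.3,227]]);print(P-P[0])
E
```

```text
[[188 187 182 175 164 153 146 144 145 156 164 168 174 180 185 186 190]
 [187 182 168 151 142 141 146 147 142 153 159 150 149 164 179 187 190]
 [185 170 147 138 141 148 155 149 133 130 147 146 134 141 164 182 190]
 [177 155 142 144 150 143 128 113  96  96 125 146 138 128 144 172 187]
 [168 150 144 145 137 112  88  75  69  77  98 130 139 130 129 156 184]
 [160 142 136 116  99  78  69  71  75  77  84 108 134 132 126 147 178]
 [151 136 125  99  75  72  76  82  83  80  78  93 120 134 127 141 175]
 [147 142 138 108  82  80  86  91  93  88  81  84 107 130 135 144 175]
 [145 139 141 124  95  85  92 100 101  96  88  89 103 130 143 152 175]
 [150 133 138 138 114  95  92 100 103 101 102 114 123 134 143 157 180]
 [162 132 133 144 134 105  90  97 107 115 128 146 149 140 142 162 183]
 [171 146 130 135 138 120  96  99 120 139 150 158 145 131 139 165 184]
 [182 166 141 130 137 134 114 111 132 147 146 138 127 129 151 168 184]
 [190 182 165 141 131 129 120 118 129 132 129 124 135 153 171 181 187]
 [190 190 182 167 150 135 126 123 124 128 138 152 168 178 187 188 191]
 [192 191 189 183 174 167 160 154 157 164 175 185 188 190 189 189 189]]
1 4 -0.5040904456568703 0.5774446991643772
1 5 -0.5283431808057073 0.5627123977021694
1 5.5 -0.5157419807987234 0.585937981149038
4 4 -0.4950649324744305 0.603869780778434
4 5 -0.5258603627393498 0.6021754449435556
4 5.5 -0.5180894997157056 0.6110782072557528
[[ 0.     0.   ]
 [ 0.188 -5.755]
 [-5.843 -0.174]]
```

arm_command([
  {"claw": 0.66,"linear": [25,-20,0],"turn": 0},
  {"claw": 0.66,"linear": [25,-38,0],"turn": 0},
  {"claw": 0.66,"linear": [0,-40,0],"turn": 0.025},
  {"claw": 0.66,"linear": [0,-40,0],"turn": 0.025},
  {"claw": 0.66,"linear": [0,-40,0],"turn": 0.025},
  {"claw": 0.66,"linear": [0,-40,0],"turn": 0.025},
  {"claw": 0.66,"linear": [0,-40,0],"turn": 0.025},
  {"claw": 0.66,"linear": [0,-40,0],"turn": 0.025},
  {"claw": 0.66,"linear": [0,-40,0],"turn": 0.025},
  {"claw": 0.66,"linear": [0,-40,0],"turn": 0.025},
  {"claw": 0.66,"linear": [0,-40,0],"turn": 0.025},
  {"claw": 0.66,"linear": [0,-40,0],"turn": 0.025},
  {"claw": 0.66,"linear": [0,-40,-10],"turn": 0},
  {"claw": 0.66,"linear": [0,-40,-20],"turn": 0},
  {"claw": 0.66,"linear": [0,0,-20],"turn": 0},
  {"claw": 0.66,"linear": [0,0,0],"turn": 0},
])

```text
t: 7.15
tcp_pos: [464.4, -281.2, 253.8]
tool_rot: [[-0.937, -0.349, -0.001], [-0.349, 0.937, 0.001], [0.001, 0.001, -1.0]]
ft_force: [-1.1, 0.1, 1.1]
gripper_width: 60.3
grip_force: 0.0
```

```bash
python3 - <<'E'
from h import *
s=st()
cv2.imwrite("pics/s2.png",cv2.resize(ctrl.read_camera("scene")[110:260,260:460,::-1],None,fx=4,fy=4,interpolation=3))
E
```

```text
t 7.15 tcp [ 464.352 -281.186  253.759] yaw_y 1.9274315742053547 F [-1.084  0.112  1.069] M [ 0.075  0.067 -0.025] w 60.33064061166593 0.0 q [-0.587  0.082  2.026  0.     1.035 -2.515]
```

View pics/s2.png

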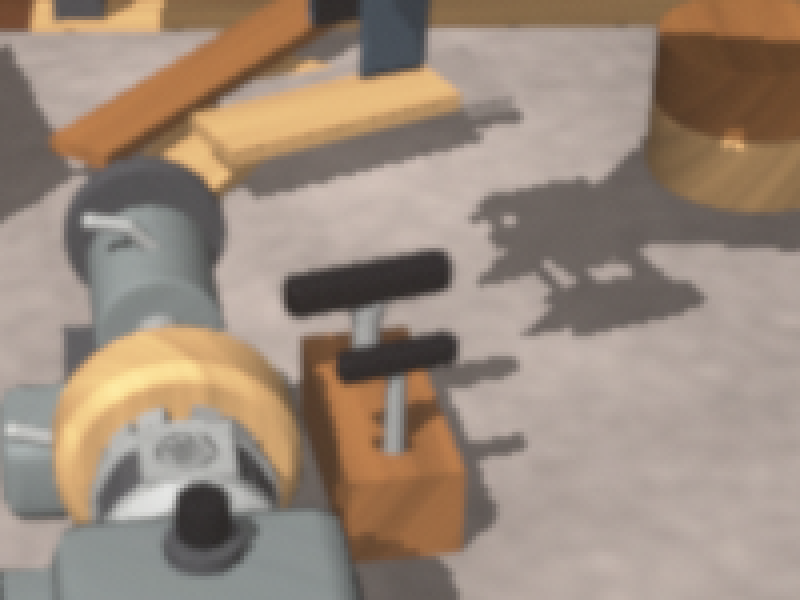

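arm_command([
  {"claw": 0.66,"linear": [-4,0,-30],"turn": 0},
  {"claw": 0.66,"linear": [-1,-1,-30],"turn": 0},
  {"claw": 0.66,"linear": [0,0,-30],"turn": 0},
  {"claw": 0.66,"linear": [0,0,-30],"turn": 0},
  {"claw": 0.66,"linear": [0,0,-25],"turn": 0},
  {"claw": 0.66,"linear": [0,0,-15],"turn": 0},
  {"claw": 0.66,"linear": [0,0,-5],"turn": 0},
  {"claw": 0.66,"linear": [0,0,0],"turn": 0},
])

```text
t: 8.2
tcp_pos: [460.4, -282.4, 89.6]
tool_rot: [[-0.937, -0.35, 0.001], [-0.35, 0.937, -0.0], [-0.0, -0.001, -1.0]]
ft_force: [0.5, 0.2, 0.2]
gripper_width: 59.9
grip_force: 0.0
```

arm_command([
  {"claw": 0.1,"linear": [0,0,0],"turn": 0},
  {"claw": 0.1,"linear": [0,0,0],"turn": 0},
  {"claw": 0.1,"linear": [0,0,0],"turn": 0},
  {"claw": 0.1,"linear": [0,0,0],"turn": 0},
  {"claw": 0.1,"linear": [0,0,0],"turn": 0},
], force=30)

```text
t: 8.82
tcp_pos: [459.9, -282.3, 89.0]
tool_rot: [[-0.937, -0.35, 0.0], [-0.35, 0.937, -0.0], [-0.0, -0.0, -1.0]]
ft_force: [-0.9, -0.4, 0.8]
gripper_width: 20.0
grip_force: 30.0
```

```bash
python3 - <<'E'
from h import *
st()
E
```

```text
t 8.825 tcp [ 459.922 -282.277   89.002] yaw_y 1.92799698416094 F [-0.899 -0.413  0.814] M [-0.052  0.097 -0.002] w 20.03928406983469 29.978333115577698 q [-0.594  0.322  2.104 -0.     0.716 -2.522]
```

arm_command([
  {"claw": 0.1,"linear": [0,0,0],"turn": 0},
  {"claw": 0.1,"linear": [0,0,15],"turn": 0},
  {"claw": 0.1,"linear": [0,0,25],"turn": 0},
  {"claw": 0.1,"linear": [0,0,35],"turn": 0},
  {"claw": 0.1,"linear": [0,0,35],"turn": 0},
  {"claw": 0.1,"linear": [0,0,35],"turn": 0},
  {"claw": 0.1,"linear": [0,0,35],"turn": 0},
  {"claw": 0.1,"linear": [0,0,35],"turn": 0},
  {"claw": 0.1,"linear": [0,0,35],"turn": 0},
  {"claw": 0.1,"linear": [0,0,0],"turn": 0},
], force=60)

```text
t: 10.07
tcp_pos: [460.5, -282.6, 341.7]
tool_rot: [[-0.937, -0.35, 0.004], [-0.35, 0.937, -0.002], [-0.003, -0.004, -1.0]]
ft_force: [-0.9, 0.1, -3.5]
gripper_width: 19.8
grip_force: 60.0
```

arm_command([
  {"claw": 0.1,"linear": [6,22,0],"turn": 0.015},
  {"claw": 0.1,"linear": [9,33,0],"turn": 0.02},
  {"claw": 0.1,"linear": [9,33,0],"turn": 0.02},
  {"claw": 0.1,"linear": [9,33,0],"turn": 0.02},
  {"claw": 0.1,"linear": [9,33,0],"turn": 0.02},
  {"claw": 0.1,"linear": [9,33,0],"turn": 0.02},
  {"claw": 0.1,"linear": [9,33,0],"turn": 0.02},
  {"claw": 0.1,"linear": [9,33,0],"turn": 0.02},
  {"claw": 0.1,"linear": [9,33,0],"turn": 0.02},
  {"claw": 0.1,"linear": [9,33,0],"turn": 0.02},
  {"claw": 0.1,"linear": [3,12.6,0],"turn": 0},
  {"claw": 0.1,"linear": [0,0,-10],"turn": 0},
  {"claw": 0.1,"linear": [0,0,0],"turn": 0},
])

```text
t: 11.7
tcp_pos: [548.9, 48.6, 327.3]
tool_rot: [[-0.852, -0.524, -0.002], [-0.524, 0.852, -0.0], [0.002, 0.001, -1.0]]
ft_force: [-0.3, -1.2, -4.3]
gripper_width: 19.9
grip_force: 60.0
```

```bash
python3 - <<'E'
from h import *
s=st();p=s["tcp_pos"]
a=ctrl.read_camera("scene")[:,:,::-1].copy();cv2.imwrite("pics/s3.png",a)
print("hole",proj("scene",[[549.8,49.3,227]]),"tip",proj("scene",[p-[0,0,79]]),"grip",proj("scene",[p+[0,0,19]]))
cv2.imwrite("pics/s3c.png",cv2.resize(a[110:260,230:430],None,fx=4,fy=4,interpolation=3))
E
```

```text
t 11.7 tcp [548.905  48.59  327.281] yaw_y 2.1223987062491085 F [-0.303 -1.25  -4.332] M [ 0.082  0.05  -0.012] w 19.857363452981563 59.976319670677185 q [ 0.046  0.02   1.95  -0.     1.174 -2.076]
hole [[306.767 221.322]] tip [[306.981 210.576]] grip [[305.371 158.462]]
```

View pics/s3c.png

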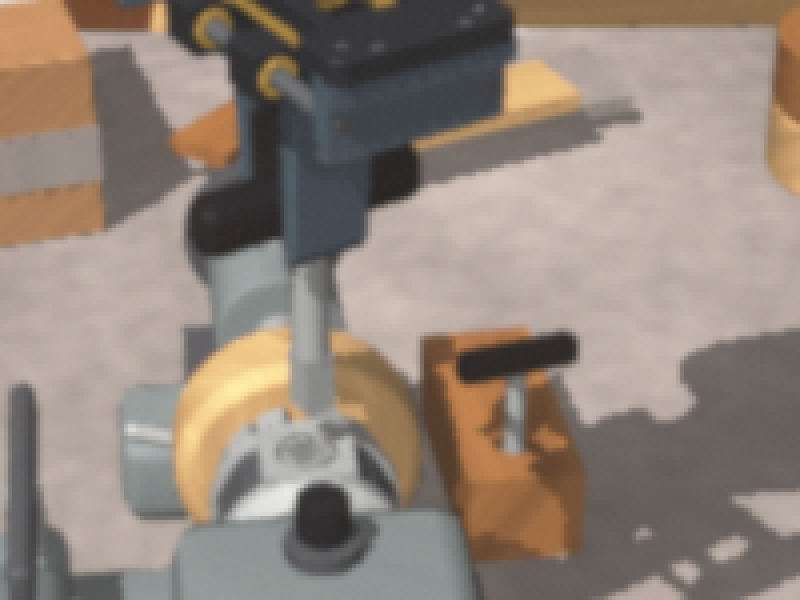

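```bash
python3 - <<'E'
from h import *
a=cv2.imread("pics/s3.png");g=cv2.cvtColor(a,6).astype(int)
for r in range(174,216,3): print(r,g[r,298:320])
print("hole rows");
for r in range(217,229): print(r,g[r,296:316])
p=np.array([548.905,48.59,327.281])
for z in(0,-10,-20,-50,-60,-70,-79): print(z,proj("scene",[p+[-8,0,z],p+[0,0,z],p+[8,0,z]])[:, :].round(1).tolist())
print(proj("scene",pl([549.8,49.3,.107],[[0,0,227],[12.5,0,227],[-12.5,0,227],[0,12.5,227],[0,-12.5,227]])))
E
```

```text
174 [155 150 138 109  91  86  75  69  66  69  70  75  79  75  69  72 105 151
 178 185 184 182]
177 [154 152 145 129 107 114 139 150 141 123 116 113 105  96  93 125 172 188
 187 185 185 186]
180 [153 149 147 139 132 151 167 166 150 127 118 112 107  98  91 115 159 181
 184 185 185 184]
183 [136 135 134 130 132 154 170 172 166 150 129 117 107  99  89  93 130 175
 189 191 192 192]
186 [136 135 136 132 133 156 168 171 170 165 155 140 120 107 112 117 117 151
 183 191 192 191]
189 [176 177 171 161 152 159 168 172 169 166 156 142 125 110 115 128 127 138
 173 187 188 188]
192 [191 189 186 179 168 163 168 172 171 166 158 143 126 116 126 139 139 143
 157 176 183 184]
195 [208 205 198 190 176 163 168 172 171 168 158 145 128 117 135 168 175 172
 171 169 166 166]
198 [205 203 202 194 168 160 166 170 172 167 159 147 130 121 134 147 142 144
 148 137 128 128]
201 [220 220 221 214 184 159 154 152 148 142 140 138 132 127 130 129 123 121
 118 117 114 111]
204 [225 224 222 212 181 158 154 151 145 138 137 137 136 136 136 132 129 129
 130 130 133 133]
207 [181 179 176 171 162 155 153 151 146 138 137 136 13
[... 1048 characters left out ...]
179 178 174 167 164 165 165 167 165 163 164 176 187
 189 189]
227 [181 186 187 186 186 185 183 183 179 175 172 174 178 179 180 180 184 187
 187 186]
228 [179 184 185 185 185 185 184 185 185 185 185 185 188 188 186 184 182 181
 178 175]
0 [[310.7, 169.0], [305.7, 169.1], [300.7, 169.1]]
-10 [[310.9, 174.5], [305.9, 174.6], [300.9, 174.6]]
-20 [[311.0, 179.9], [306.0, 180.0], [301.1, 180.0]]
-50 [[311.4, 195.8], [306.5, 195.8], [301.6, 195.9]]
-60 [[311.5, 200.9], [306.7, 201.0], [301.8, 201.0]]
-70 [[311.7, 206.0], [306.8, 206.1], [302.0, 206.1]]
-79 [[311.8, 210.5], [307.0, 210.6], [302.2, 210.6]]
[[306.767 221.322]
 [299.377 221.841]
 [314.143 220.804]
 [307.417 225.569]
 [306.129 217.157]]
```

arm_command([
  {"claw": 0.1,"linear": [2.5,1,-8],"turn": 0},
  {"claw": 0.1,"linear": [0,0,-8],"turn": 0},
  {"claw": 0.1,"linear": [0,0,-4],"turn": 0},
  {"claw": 0.1,"linear": [0,0,-2],"turn": 0},
  {"claw": 0.1,"linear": [0,0,-1],"turn": 0},
  {"claw": 0.1,"linear": [0,0,0],"turn": 0},
])

```text
t: 12.5
tcp_pos: [552.4, 50.4, 306.0]
tool_rot: [[-0.851, -0.525, 0.0], [-0.525, 0.851, 0.0], [-0.0, -0.0, -1.0]]
ft_force: [0.5, -0.3, -3.7]
gripper_width: 19.7
grip_force: 60.0
```

arm_command([
  {"claw": 0.1,"linear": [0,0,-1],"turn": 0},
  {"claw": 0.1,"linear": [0,0,0],"turn": 0},
])

```text
t: 12.75
tcp_pos: [552.4, 50.4, 305.0]
tool_rot: [[-0.851, -0.525, 0.0], [-0.525, 0.851, -0.0], [-0.0, -0.0, -1.0]]
ft_force: [-0.1, 0.3, -5.0]
gripper_width: 20.1
grip_force: 60.0
```

arm_command([
  {"claw": 0.1,"linear": [0,0,-1],"turn": 0},
  {"claw": 0.1,"linear": [0,0,-1],"turn": 0},
  {"claw": 0.1,"linear": [0,0,0],"turn": 0},
])

```text
t: 13.12
tcp_pos: [552.3, 50.4, 302.8]
tool_rot: [[-0.851, -0.525, -0.0], [-0.525, 0.851, -0.0], [0.0, 0.0, -1.0]]
ft_force: [0.5, -0.1, -3.8]
gripper_width: 19.7
grip_force: 60.0
```

```bash
python3 - <<'E'
from h import *
st()
E
```

```text
t 13.125 tcp [552.299  50.378 302.798] yaw_y 2.122980825399245 F [ 0.49  -0.14  -3.757] M [0.055 0.003 0.044] w 19.68817039447269 59.9764484167099 q [ 0.049  0.048  1.966 -0.     1.127 -2.074]
```

arm_command([
  {"claw": 0.1,"linear": [0,0,-1],"turn": 0},
  {"claw": 0.1,"linear": [0,0,-1],"turn": 0},
  {"claw": 0.1,"linear": [0,0,0],"turn": 0},
])

```text
t: 13.5
tcp_pos: [552.3, 50.4, 300.8]
tool_rot: [[-0.851, -0.525, -0.0], [-0.525, 0.851, 0.0], [0.0, 0.0, -1.0]]
ft_force: [-0.9, -0.1, -4.5]
gripper_width: 19.6
grip_force: 60.0
```

arm_command([
  {"claw": 0.1,"linear": [0,0,-1],"turn": 0},
  {"claw": 0.1,"linear": [0,0,-1],"turn": 0},
  {"claw": 0.1,"linear": [0,0,0],"turn": 0},
])

```text
t: 13.88
tcp_pos: [552.3, 50.4, 298.8]
tool_rot: [[-0.851, -0.525, -0.0], [-0.525, 0.851, 0.0], [0.0, 0.0, -1.0]]
ft_force: [0.6, 0.5, -4.7]
gripper_width: 19.5
grip_force: 60.0
```

arm_command([
  {"claw": 0.1,"linear": [0,0,-1],"turn": 0},
  {"claw": 0.1,"linear": [0,0,-1],"turn": 0},
  {"claw": 0.1,"linear": [0,0,-1],"turn": 0},
  {"claw": 0.1,"linear": [0,0,-1],"turn": 0},
  {"claw": 0.1,"linear": [0,0,0],"turn": 0},
])

```text
t: 14.5
tcp_pos: [552.3, 50.4, 294.8]
tool_rot: [[-0.851, -0.525, -0.0], [-0.525, 0.851, -0.0], [0.0, 0.0, -1.0]]
ft_force: [-0.3, -0.1, -4.9]
gripper_width: 19.5
grip_force: 60.0
```

arm_command([
  {"claw": 0.1,"linear": [0,0,-1],"turn": 0},
  {"claw": 0.1,"linear": [0,0,-1],"turn": 0},
  {"claw": 0.1,"linear": [0,0,-1],"turn": 0},
  {"claw": 0.1,"linear": [0,0,0],"turn": 0},
])

```text
t: 15.0
tcp_pos: [552.3, 50.4, 291.8]
tool_rot: [[-0.851, -0.525, -0.0], [-0.525, 0.851, -0.0], [0.0, 0.0, -1.0]]
ft_force: [0.0, 0.0, -5.0]
gripper_width: 19.6
grip_force: 60.0
```

```bash
python3 - <<'E'
from h import *
st()
E
```

```text
t 15.0 tcp [552.32   50.375 291.816] yaw_y 2.122993799946912 F [ 0.005  0.029 -5.027] M [ 0.012  0.065 -0.041] w 19.648195413044714 59.97644305229187 q [ 0.049  0.059  1.976 -0.     1.107 -2.074]
```

arm_command([
  {"claw": 0.1,"linear": [0,0,-1],"turn": 0},
  {"claw": 0.1,"linear": [0,0,-0.6],"turn": 0},
  {"claw": 0.1,"linear": [0,0,0],"turn": 0},
])

```text
t: 15.38
tcp_pos: [552.4, 50.4, 290.3]
tool_rot: [[-0.851, -0.525, -0.0], [-0.525, 0.851, -0.0], [0.0, 0.0, -1.0]]
ft_force: [0.3, -0.3, -4.6]
gripper_width: 19.8
grip_force: 60.0
```

arm_command([
  {"claw": 0.1,"linear": [0,0,-0.5],"turn": 0},
  {"claw": 0.1,"linear": [0,0,-0.5],"turn": 0},
  {"claw": 0.1,"linear": [0,0,0],"turn": 0},
])

```text
t: 15.75
tcp_pos: [552.6, 50.4, 289.9]
tool_rot: [[-0.851, -0.525, 0.001], [-0.525, 0.851, 0.0], [-0.001, -0.0, -1.0]]
ft_force: [-2.8, 0.1, 5.1]
gripper_width: 19.7
grip_force: 60.0
```

arm_command([
  {"claw": 0.1,"linear": [0,0,0.4],"turn": -0.06},
  {"claw": 0.1,"linear": [0,0,0],"turn": -0.08},
  {"claw": 0.1,"linear": [0,0,0],"turn": -0.08},
  {"claw": 0.1,"linear": [0,0,0],"turn": -0.08},
  {"claw": 0.1,"linear": [0,0,0],"turn": 0},
])

```text
t: 16.38
tcp_pos: [552.4, 50.5, 289.9]
tool_rot: [[-0.968, -0.25, -0.0], [-0.25, 0.968, 0.0], [-0.0, 0.0, -1.0]]
ft_force: [-3.2, 1.2, 3.9]
gripper_width: 19.4
grip_force: 60.0
```

```bash
python3 - <<'E'
from h import *
st()
E
```

```text
t 16.375 tcp [552.365  50.474 289.935] yaw_y 1.823440429805966 F [-3.217  1.188  3.933] M [ 0.267  0.73  -0.019] w 19.439216464877983 59.980815052986145 q [ 0.049  0.061  1.977  0.     1.103 -1.775]
```

arm_command([
  {"claw": 0.1,"linear": [0,0,0],"turn": -0.08},
  {"claw": 0.1,"linear": [0,0,0],"turn": -0.08},
  {"claw": 0.1,"linear": [0,0,0],"turn": -0.04},
])

```text
t: 16.75
tcp_pos: [552.4, 50.4, 289.9]
tool_rot: [[-0.999, -0.053, 0.0], [-0.053, 0.999, 0.0], [-0.0, 0.0, -1.0]]
ft_force: [-2.4, 0.7, 4.5]
gripper_width: 19.8
grip_force: 60.0
```

```bash
python3 - <<'E'
from h import *
st()
E
```

```text
t 16.75 tcp [552.392  50.443 289.908] yaw_y 1.6234486561176655 F [-2.386  0.689  4.456] M [0.17  0.729 0.079] w 19.816320844118923 59.986159801483154 q [ 0.049  0.061  1.977  0.     1.103 -1.574]
```

arm_command([
  {"claw": 0.1,"linear": [0,0,0],"turn": -0.08},
  {"claw": 0.1,"linear": [0,0,0],"turn": -0.08},
  {"claw": 0.1,"linear": [0,0,0],"turn": -0.04},
])

```text
t: 17.12
tcp_pos: [552.4, 50.4, 289.9]
tool_rot: [[-0.989, 0.147, 0.0], [0.147, 0.989, -0.0], [-0.0, -0.0, -1.0]]
ft_force: [-1.8, 0.3, 3.7]
gripper_width: 19.3
grip_force: 60.0
```

```bash
python3 - <<'E'
from h import *
st()
E
```

```text
t 17.125 tcp [552.427  50.398 289.934] yaw_y 1.423489739971481 F [-1.82   0.321  3.696] M [0.039 0.633 0.088] w 19.287191984909356 59.98608648777008 q [ 0.049  0.061  1.977 -0.     1.103 -1.374]
```

arm_command([
  {"claw": 0.1,"linear": [0,0,0],"turn": -0.06},
  {"claw": 0.1,"linear": [0,0,0],"turn": -0.06},
])

```text
t: 17.38
tcp_pos: [552.4, 50.4, 289.9]
tool_rot: [[-0.964, 0.264, 0.0], [0.264, 0.964, -0.0], [-0.0, -0.0, -1.0]]
ft_force: [-2.2, 0.2, 4.0]
gripper_width: 19.5
grip_force: 60.0
```

```bash
python3 - <<'E'
from h import *
st()
E
```

```text
t 17.375 tcp [552.449  50.357 289.942] yaw_y 1.3034033304738373 F [-2.198  0.211  4.009] M [0.047 0.614 0.092] w 19.483581500112617 59.985573291778564 q [ 0.049  0.061  1.977 -0.     1.103 -1.254]
```

arm_command([
  {"claw": 0.1,"linear": [0,0,0],"turn": -0.05},
  {"claw": 0.1,"linear": [0,0,0],"turn": -0.05},
])

```text
t: 17.62
tcp_pos: [552.4, 50.3, 289.9]
tool_rot: [[-0.933, 0.359, 0.0], [0.359, 0.933, -0.0], [-0.0, -0.0, -1.0]]
ft_force: [-2.3, -0.3, 3.3]
gripper_width: 19.9
grip_force: 60.0
```

```bash
python3 - <<'E'
from h import *
st()
E
```

```text
t 17.625 tcp [552.436  50.342 289.932] yaw_y 1.203722129386831 F [-2.293 -0.275  3.334] M [-0.074  0.593  0.122] w 19.912808674420667 59.985798597335815 q [ 0.049  0.061  1.977 -0.     1.103 -1.155]
```

arm_command([
  {"claw": 0.1,"linear": [0,0,0],"turn": -0.06},
  {"claw": 0.1,"linear": [0,0,0],"turn": -0.06},
])

```text
t: 17.88
tcp_pos: [552.4, 50.3, 289.9]
tool_rot: [[-0.884, 0.468, 0.0], [0.468, 0.884, -0.0], [-0.0, -0.0, -1.0]]
ft_force: [-2.6, -0.0, 3.5]
gripper_width: 19.8
grip_force: 60.0
```

```bash
python3 - <<'E'
from h import *
st()
E
```

```text
t 17.875 tcp [552.42   50.306 289.917] yaw_y 1.0837437187782184 F [-2.556 -0.028  3.463] M [-0.061  0.661  0.518] w 19.78260579822793 60.02601385116577 q [ 0.049  0.061  1.977 -0.     1.103 -1.035]
```

arm_command([
  {"claw": 0.1,"linear": [0,0,0],"turn": -0.05},
  {"claw": 0.1,"linear": [0,0,0],"turn": -0.05},
])

```text
t: 18.12
tcp_pos: [552.5, 50.2, 289.9]
tool_rot: [[-0.833, 0.553, 0.0], [0.553, 0.833, -0.001], [-0.001, -0.0, -1.0]]
ft_force: [-2.6, -1.0, 4.1]
gripper_width: 19.6
grip_force: 60.1
```

```bash
python3 - <<'E'
from h import *
st()
E
```

```text
t 18.125 tcp [552.462  50.249 289.929] yaw_y 0.9850538138462095 F [-2.629 -0.972  4.103] M [-0.12   0.494  1.218] w 19.551288984169812 60.132161378860474 q [ 0.049  0.061  1.977 -0.001  1.103 -0.936]
```

arm_command([
  {"claw": 0.1,"linear": [0,0,0],"turn": 0.1},
  {"claw": 0.1,"linear": [0,0,0],"turn": 0},
  {"claw": 0.1,"linear": [0,0,0],"turn": 0},
])

```text
t: 18.5
tcp_pos: [552.4, 50.3, 289.9]
tool_rot: [[-0.883, 0.469, 0.0], [0.469, 0.883, -0.0], [-0.0, -0.0, -1.0]]
ft_force: [-2.7, -0.2, 5.6]
gripper_width: 19.7
grip_force: 60.0
```

```bash
python3 - <<'E'
from h import *
st()
E
```

```text
t 18.5 tcp [552.431  50.337 289.912] yaw_y 1.0821245132550406 F [-2.707 -0.235  5.645] M [-0.196  0.687  0.348] w 19.673484182797353 60.00875115394592 q [ 0.049  0.061  1.977 -0.     1.103 -1.033]
```

arm_command([
  {"claw": 0.1,"linear": [0,0,0],"turn": -0.02},
  {"claw": 0.1,"linear": [0,0,0],"turn": 0},
  {"claw": 0.1,"linear": [0,0,0],"turn": 0},
])

```text
t: 18.88
tcp_pos: [552.5, 50.3, 289.9]
tool_rot: [[-0.874, 0.487, 0.0], [0.487, 0.874, -0.0], [-0.0, -0.0, -1.0]]
ft_force: [-2.5, -0.6, 5.5]
gripper_width: 19.9
grip_force: 60.0
```

```bash
python3 - <<'E'
from h import *
st()
E
```

```text
t 18.875 tcp [552.466  50.335 289.932] yaw_y 1.0624998821104132 F [-2.488 -0.612  5.481] M [-0.229  0.759  0.618] w 19.92751866712821 60.033636689186096 q [ 0.049  0.061  1.977 -0.     1.103 -1.013]
```

arm_command([
  {"claw": 0.1,"linear": [0,0,0],"turn": 0.04},
  {"claw": 0.1,"linear": [0,0,0],"turn": 0.03},
  {"claw": 0.1,"linear": [0,0,0],"turn": 0.01},
  {"claw": 0.1,"linear": [0,0,0],"turn": 0},
])

```text
t: 19.38
tcp_pos: [552.5, 50.3, 289.9]
tool_rot: [[-0.909, 0.416, 0.0], [0.416, 0.909, -0.0], [-0.0, 0.0, -1.0]]
ft_force: [-2.7, -1.0, 4.6]
gripper_width: 19.8
grip_force: 60.0
```

```bash
python3 - <<'E'
from h import *
st()
E
```

```text
t 19.375 tcp [552.468  50.345 289.925] yaw_y 1.1417745007686215 F [-2.74  -0.955  4.556] M [-0.205  0.681  0.005] w 19.762168116669883 59.979334473609924 q [ 0.049  0.061  1.977 -0.     1.103 -1.093]
```

arm_command([
  {"claw": 0.1,"linear": [0,0,2],"turn": 0},
  {"claw": 0.1,"linear": [0,0,4],"turn": 0},
  {"claw": 0.1,"linear": [0,0,6],"turn": 0},
  {"claw": 0.1,"linear": [0,0,8],"turn": 0},
  {"claw": 0.1,"linear": [0,0,15],"turn": 0},
  {"claw": 0.1,"linear": [0,0,16],"turn": 0},
  {"claw": 0.1,"linear": [0,0,0],"turn": 0},
])

```text
t: 20.25
tcp_pos: [553.1, 50.4, 342.7]
tool_rot: [[-0.91, 0.415, 0.003], [0.415, 0.91, 0.0], [-0.003, 0.001, -1.0]]
ft_force: [-0.7, 0.9, -4.1]
gripper_width: 20.1
grip_force: 60.0
```

```bash
python3 - <<'E'
from h import *
s=st();p=s["tcp_pos"]
a=ctrl.read_camera("scene")[:,:,::-1].copy();cv2.imwrite("pics/s4.png",a)
cv2.imwrite("pics/s4c.png",cv2.resize(a[110:260,230:430],None,fx=4,fy=4,interpolation=3))
print(proj("scene",[p-[0,0,79]]))
E
```

```text
t 20.25 tcp [553.133  50.437 342.704] yaw_y 1.1429810554361477 F [-0.678  0.856 -4.053] M [-0.028  0.014 -0.008] w 20.09238410370137 59.97648060321808 q [ 0.049  0.011  1.93   0.     1.197 -1.094]
[[304.152 203.43 ]]
```

View pics/s4c.png

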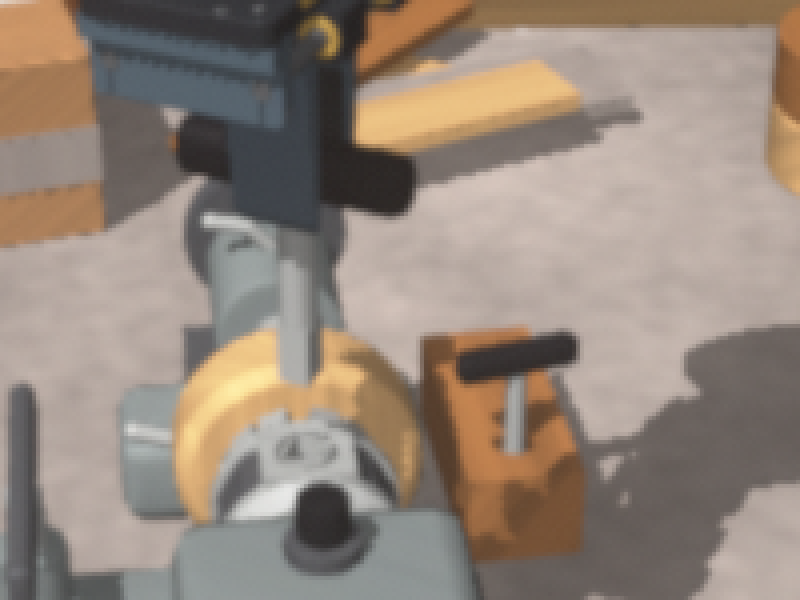

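arm_command([
  {"claw": 0.1,"linear": [-4,-15,0],"turn": 0.04},
  {"claw": 0.1,"linear": [-8,-28,0],"turn": 0.07},
  {"claw": 0.1,"linear": [-8,-28,0],"turn": 0.07},
  {"claw": 0.1,"linear": [-8,-28,0],"turn": 0.07},
  {"claw": 0.1,"linear": [-8,-28,0],"turn": 0.07},
  {"claw": 0.1,"linear": [-8,-28,0],"turn": 0.07},
  {"claw": 0.1,"linear": [-8,-28,0],"turn": 0.07},
  {"claw": 0.1,"linear": [-8,-28,0],"turn": 0.07},
  {"claw": 0.1,"linear": [-8,-28,0],"turn": 0.07},
  {"claw": 0.1,"linear": [-8,-28,0],"turn": 0.07},
  {"claw": 0.1,"linear": [-8,-28,0],"turn": 0.07},
  {"claw": 0.1,"linear": [-8,-28,0],"turn": 0.046},
  {"claw": 0.1,"linear": [-1.2,-9.7,0],"turn": 0},
  {"claw": 0.1,"linear": [0,0,-40],"turn": 0},
  {"claw": 0.1,"linear": [0,0,-40],"turn": 0},
  {"claw": 0.1,"linear": [0,0,-40],"turn": 0},
  {"claw": 0.1,"linear": [0,0,-40],"turn": 0},
  {"claw": 0.1,"linear": [0,0,-20],"turn": 0},
  {"claw": 0.1,"linear": [0,0,0],"turn": 0},
  {"claw": 0.1,"linear": [0,0,0],"turn": 0},
])

```text
t: 22.8
tcp_pos: [459.8, -282.4, 161.6]
tool_rot: [[-0.937, -0.35, 0.001], [-0.35, 0.937, -0.0], [-0.001, -0.001, -1.0]]
ft_force: [0.4, -0.0, -3.9]
gripper_width: 19.6
grip_force: 60.0
```

```bash
python3 - <<'E'
from h import *
s=st()
E
```

```text
t 22.8 tcp [ 459.75  -282.353  161.584] yaw_y 1.928823309005488 F [ 0.448 -0.035 -3.932] M [ 0.038 -0.022 -0.   ] w 19.644041258121455 59.976587891578674 q [-0.594  0.201  2.085  0.     0.854 -2.523]
```

arm_command([
  {"claw": 0.1,"linear": [0,0,-15],"turn": 0},
  {"claw": 0.1,"linear": [0,0,-9],"turn": 0},
  {"claw": 0.1,"linear": [0,0,-3],"turn": 0},
  {"claw": 0.1,"linear": [0,0,-2],"turn": 0},
  {"claw": 0.1,"linear": [0,0,-2],"turn": 0},
  {"claw": 0.1,"linear": [0,0,0],"turn": 0},
])

```text
t: 23.55
tcp_pos: [459.2, -282.3, 129.8]
tool_rot: [[-0.937, -0.351, 0.0], [-0.351, 0.937, -0.0], [-0.0, -0.0, -1.0]]
ft_force: [1.5, 0.1, -4.7]
gripper_width: 19.8
grip_force: 60.0
```

arm_command([
  {"claw": 0.1,"linear": [0,0,-4],"turn": 0},
  {"claw": 0.1,"linear": [0,0,-5],"turn": 0},
  {"claw": 0.1,"linear": [0,0,-5],"turn": 0},
  {"claw": 0.1,"linear": [0,0,-5],"turn": 0},
  {"claw": 0.1,"linear": [0,0,0],"turn": 0},
])

```text
t: 24.18
tcp_pos: [459.0, -282.2, 110.2]
tool_rot: [[-0.937, -0.351, -0.001], [-0.351, 0.937, 0.0], [0.0, 0.001, -1.0]]
ft_force: [0.1, -0.8, -5.1]
gripper_width: 19.7
grip_force: 60.0
```

arm_command([
  {"claw": 0.1,"linear": [0,0,-6],"turn": 0},
  {"claw": 0.1,"linear": [0,0,-6],"turn": 0},
  {"claw": 0.1,"linear": [0,0,-6],"turn": 0},
  {"claw": 0.1,"linear": [0,0,-2],"turn": 0},
  {"claw": 0.1,"linear": [0,0,-1],"turn": 0},
  {"claw": 0.1,"linear": [0,0,0],"turn": 0},
])

```text
t: 24.92
tcp_pos: [459.2, -282.4, 89.8]
tool_rot: [[-0.937, -0.351, 0.0], [-0.351, 0.937, -0.0], [-0.0, -0.0, -1.0]]
ft_force: [0.4, 0.5, -4.8]
gripper_width: 19.5
grip_force: 60.0
```

arm_command([
  {"claw": 0.1,"linear": [0,0,-0.5],"turn": 0},
  {"claw": 0.3,"linear": [0,0,0],"turn": 0},
  {"claw": 0.5,"linear": [0,0,0],"turn": 0},
  {"claw": 0.66,"linear": [0,0,0],"turn": 0},
  {"claw": 0.66,"linear": [0,0,0],"turn": 0},
  {"claw": 0.66,"linear": [0,0,0],"turn": 0},
  {"claw": 0.66,"linear": [0,0,15],"turn": 0},
  {"claw": 0.66,"linear": [0,0,30],"turn": 0},
  {"claw": 0.66,"linear": [0,0,40],"turn": 0},
  {"claw": 0.66,"linear": [0,0,40],"turn": 0},
  {"claw": 0.66,"linear": [0,0,40],"turn": 0},
  {"claw": 0.66,"linear": [-15,0,30],"turn": 0},
  {"claw": 0.66,"linear": [-15,-30,30],"turn": 0},
  {"claw": 0.66,"linear": [0,-30,0],"turn": 0},
  {"claw": 0.66,"linear": [0,-30,0],"turn": 0},
  {"claw": 0.66,"linear": [0,-30,0],"turn": 0},
  {"claw": 0.66,"linear": [0,0,0],"turn": 0},
])

```text
t: 27.05
tcp_pos: [428.9, -403.5, 315.1]
tool_rot: [[-0.937, -0.349, 0.0], [-0.349, 0.937, -0.001], [-0.0, -0.001, -1.0]]
ft_force: [0.0, 0.2, -0.2]
gripper_width: 60.1
grip_force: 0.0
```

```bash
python3 - <<'E'
from h import *
s=st()
a=ctrl.read_camera("scene")[:,:,::-1];b=ctrl.read_camera("top")[:,:,::-1]
o=np.vstack([cv2.resize(a[150:260,250:400],None,fx=4,fy=2.7,interpolation=3)[:290],cv2.resize(b[185:305,300:510],(600,300),interpolation=3)])
cv2.imwrite("pics/f.png",o)
E
```

```text
t 27.05 tcp [ 428.918 -403.521  315.066] yaw_y 1.9274596501320416 F [ 0.03   0.208 -0.224] M [ 0.113  0.078 -0.009] w 60.11240397803718 0.0 q [-0.794  0.096  1.892 -0.     1.153 -2.722]
```

View pics/f.png

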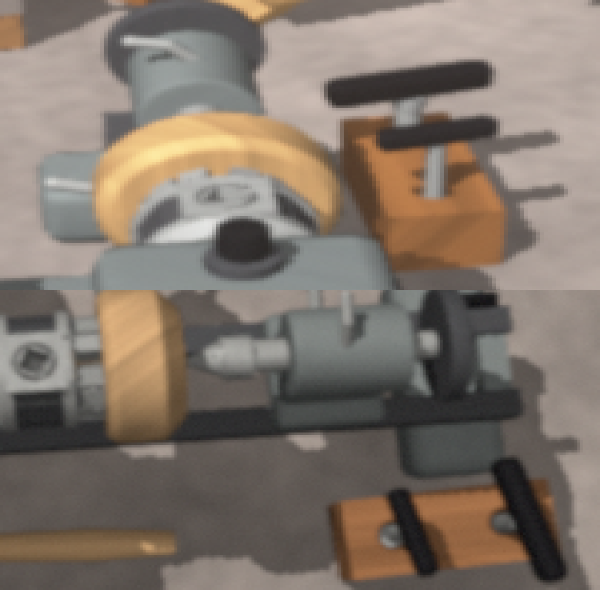

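The final picture shows the key standing in its block hole as at the start (handle at about (530, 520) in the lower half). The key hole is still straight up and its pinion has turned (about (35, 360)), and the spanner and gouge are unmoved.

```bash
python3 -c "
from bench import ctrl
print(ctrl.close_job())"
```

```text
the job is handed in; nothing more can be done
None
```

The job was handed in at about 27 s, with no verdict returned. The spindle is at its stop with the key hole straight up, and the chuck key is back fully down in its block hole. I tightened the jaws until the key stopped dead; the moment briefly hit 1.2 N m, over the 0.8 N m ride-over limit, with no sign that the key slipped, and it held 0.6 N m at the stop afterwards.

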